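Advance the fruit samples round a shuttle tray and load the next one against the gauge

TASK

The sample standing in the blue-floored test bay, before the gauge, is finished: slide its carrier sideways into the empty corner of the tray, then slide the red cherry carrier straight forward from the waiting place into the bay until it meets the gauge's orange sprung pad, and press it there with about 8 newtons for at least half a second; the gauge must never get more than 12 newtons. Back off, let go and slide the last carrier sideways into the waiting place that the red one left. Only slide the carriers, never lift them from the tray floor, and leave everything else on the bench where it is.

Things in the scene. Friction and masses are not known exactly. Their poses are not given: they have to be found in the camera images.
- tray: fixed aluminium rimmed tray, 170 x 213 mm, with four places in 2 x 2, 75 mm apart; it turns up to 0.35 rad. Origin: at bench height under the middle of the four; x points from waiting place to bay and gauge (away from the robot), y left, z up. Floor 6 mm and rim top 20 mm above the bench. Rim inner faces (mm): x -75, y -75, y 75 and, beyond the out corner only, x 75: 2.5 mm from a centred carrier.
- bay (a point): centre of the test bay on the tray floor (blue here and on into the pocket), at (37.5, 37.5) mm in the tray frame, tray axes. A finished carrier (orange or green) stands here at the start. Beyond it the floor goes on as a pocket, y from -6 to 75 mm, to x = 118 mm, into which the gauge's pad reaches.
- waiting (a point): centre of the waiting place on the tray floor, nearer the robot than the bay, at (-37.5, 37.5) mm in the tray frame. The red carrier starts here.
- out (a point): centre of the out corner on the tray floor, right of the bay, at (37.5, -37.5) mm in the tray frame. Empty at the start.
- last (a point): centre of the last place on the tray floor, right of the waiting place, at (-37.5, -37.5) mm in the tray frame. The other of the orange and green carriers starts here.
- gauge: force gauge on the tray beyond the bay: guide 22 mm high, then a grey case (64 mm wide, dial top 47 mm high). Origin at bench height at (128, 37.5) mm in the tray frame, tray axes. Its rod carries the orange pad (40 mm wide, 8-18 mm above bench), set anywhere: pad face at tray x = 78 to 108 mm, not measured, found by touch (bay-centred carrier's front is at 72.5). Spring 3 N/mm from zero, 8 mm travel.
- red_carrier: the next sample, carrier: white 70 x 70 mm plate, 14 mm thick, with a red square grip post (22 x 22 mm, sides parallel to the plate's, top 55 mm above the underside) in its middle and two dark red cherries (14 mm balls, top 28 mm) by its +x+y and -x-y corners. 0.14-0.28 kg, loose on the slippery tray floor (friction about 0.2). Origin: centre of underside; z up, axes within 0.02 rad of the tray's.
- orange_carrier: a sample carrier: white 70 x 70 mm plate, 14 mm thick, with an orange square grip post (22 x 22 mm, sides parallel to the plate's, top 55 mm above the underside) in its middle and two orange kumquats (14 mm balls, top 28 mm) by its +x+y and -x-y corners. 0.14-0.28 kg, loose on the slippery tray floor (friction about 0.2). Origin: centre of underside; z up, axes within 0.02 rad of the tray's.
- green_carrier: a sample carrier: white 70 x 70 mm plate, 14 mm thick, with a green square grip post (22 x 22 mm, sides parallel to the plate's, top 55 mm above the underside) in its middle and two green grapes (14 mm balls, top 28 mm) by its +x+y and -x-y corners. 0.14-0.28 kg, loose on the slippery tray floor (friction about 0.2). Origin: centre of underside; z up, axes within 0.02 rad of the tray's.
- jar: bystander: amber jar with white cap, 48 mm across, 75 mm tall, left of the tray. Origin: centre of underside.
- beaker: bystander: open glass beaker, 68 mm across, 85 mm tall, beyond the tray to the right of the gauge. Origin: centre of underside.
- spatula: bystander: steel spatula 180 mm long lying along the tray's right side. Origin: centre of underside.
- apple: bystander: red apple, 72 mm across, 66 mm tall, beyond the tray to the left of the gauge. Origin: centre of underside.
- orange: bystander: orange fruit, 76 mm across, 70 mm tall, on the left of the bench. Origin: centre of underside.
- pan: bystander: white enamel pan 200 x 270 x 50 mm on the right of the bench. Origin: centre of underside.
- punnet: bystander: green punnet of berries 110 x 110 x 60 mm on the left of the bench. Origin: centre of underside.
There are look-alikes about, which are no part of the job. What is shaped like the green_carrier but purple or turquoise is not meant.

How it is judged:
On the way, in this order (a step that is already met when the one before it is completed fails the run):
1. the finished carrier is in the out corner (((x of orange_carrier in the frame of tray between 0.0315 and 0.0435 m and y of orange_carrier in the frame of tray between -0.0435 and -0.0315 m) or (x of green_carrier in the frame of tray between 0.0315 and 0.0435 m and y of green_carrier in the frame of tray between -0.0435 and -0.0315 m))), for 0.2 s.
2. the red carrier, in the bay, is pressed against the gauge pad with over 5 N for 0.5 s (contact force between red_carrier and gauge above 5 N and x of red_carrier in the frame of tray between 0.0315 and 0.085 m and y of red_carrier in the frame of tray between 0.0315 and 0.0435 m), for 0.5 s.
3. then the last carrier is slid into the waiting place (((x of orange_carrier in the frame of tray between -0.0435 and -0.0315 m and y of orange_carrier in the frame of tray between 0.0315 and 0.0435 m) or (x of green_carrier in the frame of tray between -0.0435 and -0.0315 m and y of green_carrier in the frame of tray between 0.0315 and 0.0435 m))), for 0.2 s.
At the end, for the whole second after the job is handed in: All carriers flat (0.05 rad) and still (10 mm/s): red in the bay (y within 6 mm of its centre, x from 6 mm short to 47.5 mm past it, where the pad leaves it), one other in the out corner and one in the waiting place, each within 6 mm of the place's centre in x and y (x of red_carrier in the frame of tray between 0.0315 and 0.085 m and y of red_carrier in the frame of tray between 0.0315 and 0.0435 m and (((x of orange_carrier in the frame of tray between 0.0315 and 0.0435 m and y of orange_carrier in the frame of tray between -0.0435 and -0.0315 m) and (x of green_carrier in the frame of tray between -0.0435 and -0.0315 m and y of green_carrier in the frame of tray between 0.0315 and 0.0435 m)) or ((x of green_carrier in the frame of tray between 0.0315 and 0.0435 m and y of green_carrier in the frame of tray between -0.0435 and -0.0315 m) and (x of orange_carrier in the frame of tray between -0.0435 and -0.0315 m and y of orange_carrier in the frame of tray between 0.0315 and 0.0435 m))) and linear speed of each of red_carrier, orange_carrier, green_carrier below 0.01 m/s and angle between each of red_carrier, orange_carrier, green_carrier's own z axis and vertical below 0.05 rad); the robot touches nothing.
It fails at once if the gauge gets more than 12 N from anything (contact force between gauge and anything else above 12 N).
It fails at once if a carrier is lifted more than 8 mm off the tray floor (z of any of red_carrier, orange_carrier, green_carrier in the frame of tray above 0.014 m).
It fails at once if a bystander is moved more than 20 mm (distance of any of jar, beaker, spatula, apple, orange, pan, punnet from where it was at the start of the episode above 0.02 m).
It also fails if it takes over 62 s, if anything falls off the work surface, if the arm or the gripper's body presses on something with over 40 N, if the wrist force passes 120 N, or if a joint passes its speed limit or range.

ROBOT

A 7-joint arm with a two-finger parallel gripper is mounted at the origin on the work surface. World frame = base frame: x ahead of the robot, y to its left, z up, the work surface at z = 0. Lengths are in m, angles in rad, forces in N, time in s.
With the tool pointing down it reaches from about 0.4 to 0.85 m from the base axis. Payload 10.4 kg.
Tool frame: the origin (TCP) lies between the finger pads; the fingertips stand 14 mm ahead of it and the grasp point (between the pads) lies 5 mm behind it; z points along the fingers, y is the direction in which the jaws open and shut (so a half turn about z gives the same grasp; the last joint's range is limited). The gripper opens to 87 mm and grips with 3 to 60 N. Pads are 19 mm wide; open, the fingers measure 117 mm over their backs; the gripper's body (75 mm by 190 mm) begins 51 mm behind the grasp point.
Start: joints at [-1.193, 0.332, -0.065, 1.46, 0.022, 1.35, -0.088], TCP at [0.244, 0.575, 0.237] pointing down, gripper open.
Joint ranges: [-2.6, 2.6], [-0.5, 2.12], [-1.47, 1.34], [0.16, 2.42], [-1.27, 4.41], [0.06, 2.06], [-2.6, 2.6]. Speed limits (rad/s): [2.22, 2.22, 2.79, 2.79, 3.14, 3.14, 3.14].

INTERFACE

Orientations are given as a unit quaternion [x, y, z, w].
In Python, from bench import readout, camera, calibration, order gives the robot as it stands.
- The arm moves only by the tool apply_moves, never from a script. Its argument "deltas" is a list of rows, each an object with "translation": the shift along the world's x, y, z in m, a list of three; "turn": the turn, a rotation vector about the world's x, y, z in rad, a list of three; "hand": the finger opening in m, from 0 to 0.087. A call has 1 to 5 rows; each row shifts and turns the pose as measured when the row begins; what a row does not reach is not made up. A row lasts 1/10 s, in which the tool goes at most 50 mm and 8.59 degrees, less where a joint would pass 70% of its speed; a pose out of reach is approached as far as the arm can. A call with a gripper value outside its range is refused whole. The fingers move at their own pace and stop on an object; "newtons" is the grip in N (left out, the last holds). Time passes only in rows, so rows that do not move let the fingers close. It gives the time, the measured TCP pose, the force and the opening at its end, in the units of the state.
- readout.read_state(): the state, without advancing time (a new reading comes with each control period).
- camera(name): name is "scene" or "top" or "wrist"; returns the picture (384x512x3 uint8, red, green, blue); there is no depth.
- calibration(name): a dict with "fx", "fy", "cx", "cy" (pixels), "D" ([k1, k2, p1, p2, k3] as OpenCV has them; the pictures are not rectified), "extrinsics" (4x4, takes a point from world to camera coordinates). Camera axes: x right, y down, z forward; pixel columns grow to the right and rows downward; lengths in m; the calibration is good to about 2 mm. A picture is of the moment at which its call begins: read the wrist's pose just before it. calibration takes no time and is no camera call; for the wrist camera it gives the pose at the moment of the call.
- order.close_job(): hands the job in, once; it reports no verdict.
The state is a dict: "time": time; "joint_positions": joint angles; "joint_vel": joint speeds; "joint_torque": joint torques, N m; "ee_pos": TCP position; "eef_rot": TCP orientation; "ft_force": force on the tool from outside, world axes, zero at the start; "torque": the same for the moment, N m; "width": finger opening in m.
Only numpy, scipy, OpenCV 4.12 (cv2) and the standard library are available. Lean on these libraries where they do the work, as an engineer would, in place of code of your own. Each camera call takes 0.05 s, during which the arm holds its last target. There are 200 camera calls.

## Working session

There is one attempt and no reset: what is moved stays moved. The work goes in short steps, Python scripts to look and compute and a tool call to move; the robot and the scene stay as the last step left them, time stands still between calls to the robot, and variables do not carry over. Pictures are saved under pics/ and viewed, about 8 in all and at most 12, crops included, and the job is handed in when it is done.

Besides the shell and the picture viewer there is one more tool, called after "Request:" by a JSON object that holds its "name" and its "arguments", one argument or row to a line. apply_moves: Moves the arm, as the interface text tells. Its arguments: {"type":"object","properties":{"deltas":{"type":"array","items":{"type":"object","properties":{"translation":{"type":"array","items":{"type":"number"}},"turn":{"type":"array","items":{"type":"number"}},"hand":{"type":"number"}}}},"newtons":{"type":"number"}},"required":["deltas"]}

```bash
mkdir -p pics
cat > h.py <<'E'
import numpy as np, cv2
from bench import readout, camera, calibration, order
def save(im,n): cv2.imwrite('pics/'+n,cv2.cvtColor(im,cv2.COLOR_RGB2BGR))
def ray(c,px):
    K=np.array([[c['fx'],0,c['cx']],[0,c['fy'],c['cy']],[0,0,1.]])
    u=cv2.undistortPoints(np.array(px,float).reshape(-1,1,2),K,np.array(c['D'],float)).reshape(-1,2)
    E=np.array(c['extrinsics']);R=E[:3,:3];t=E[:3,3]
    return -R.T@t, np.c_[u,np.ones(len(u))]@R
def atz(c,px,z):
    o,d=ray(c,px); return o+d*((z-o[2])/d[:,2])[:,None]
def proj(c,P):
    K=np.array([[c['fx'],0,c['cx']],[0,c['fy'],c['cy']],[0,0,1.]]);E=np.array(c['extrinsics'])
    return cv2.projectPoints(np.array(P,float).reshape(-1,1,3),cv2.Rodrigues(E[:3,:3])[0],E[:3,3],K,np.array(c['D'],float))[0].reshape(-1,2)
E
python3 - <<'E'
from h import *
print(readout.read_state())
im=camera('top');save(cv2.resize(im,(800,600)),'top.png');np.save('top.npy',im)
E
```

```text
{'time': 0.0, 'joint_positions': array([-1.19259181,  0.33287223, -0.06472036,  1.46092219,  0.02158242,
        1.34992964, -0.0884727 ]), 'joint_vel': array([ 0.00028899,  0.00031673,  0.00194323,  0.00169704, -0.0005107 ,
       -0.0001181 , -0.00131897]), 'joint_torque': array([-1.01840549e-03, -6.23243093e+01,  2.42948957e-02, -3.89906931e+01,
       -6.13171631e-02,  3.97078204e-02,  1.19198398e-04]), 'ee_pos': array([0.24369335, 0.57513043, 0.23576289]), 'eef_rot': array([ 1.99032501e-01,  9.79992626e-01, -7.07960484e-04, -1.21571781e-04]), 'ft_force': array([ 0.01910644, -0.27766161, -0.63730378]), 'torque': array([-0.02771161, -0.02727732, -0.0026197 ]), 'width': 0.08689622855645353}
```

View pics/top.png

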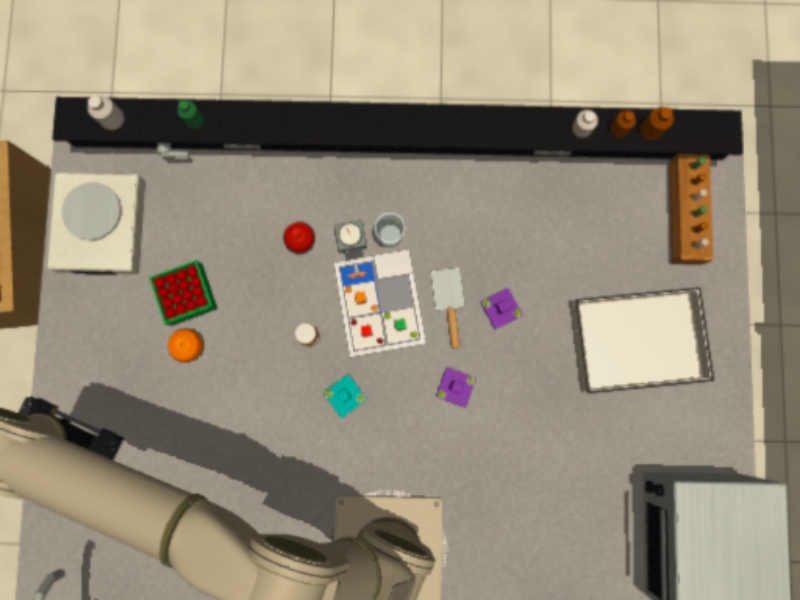

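The top picture shows the tray with the orange carrier in the bay at (360,297), red in waiting at (367,330), green in last at (400,325), and the out corner empty at (395,292). The lookalikes are turquoise at (345,396) and purple at (502,308) and (456,387), all outside the tray.

```bash
cat >> h.py <<'E'
RNG={'orange':(8,20),'red':(0,5),'green':(50,75)}
def blob(im,name,near,rad=14,smin=150):
    hsv=cv2.cvtColor(im,cv2.COLOR_RGB2HSV);lo,hi=RNG[name]
    m=cv2.inRange(hsv,(lo,smin,90),(hi,255,255))
    if name=='red': m|=cv2.inRange(hsv,(175,smin,90),(180,255,255))
    k=np.zeros_like(m);cv2.circle(k,tuple(int(v) for v in near),rad,255,-1);m&=k
    n,l,s,c=cv2.connectedComponentsWithStats(m)
    i=1+np.argmax(s[1:,4]); return c[i],s[i],(l==i)
E
python3 - <<'E'
from h import *
im=np.load('top.npy');c=calibration('top');print(c['fx'],ray(c,[[256,192]])[0])
P={}
for n,p in dict(orange=(360,297),red=(367,330),green=(400,325)).items():
    q,s,_=blob(im,n,np.array(p)*.64,7);P[n]=atz(c,[q],.061)[0];print(n,q,s,P[n])
a=P['orange']-P['red'];print(np.linalg.norm(a),np.arctan2(a[1],a[0]))
b=P['red']-P['green'];print(np.linalg.norm(b),np.arctan2(b[1],b[0])-np.pi/2)
rim=np.array([(335,264),(409,251),(424,344),(352,355)])*.64
print(atz(c,rim,.02))
x0,y0=200,140;save(cv2.resize(im[y0:240,x0:300],(800,800),interpolation=cv2.INTER_CUBIC)[:600+200][:800],'c.png')
print(calibration('wrist'))
E
```

```text
492.0949235514391 [ 0.32400919 -0.02281092  1.70967728]
orange [230.21428571 189.92857143] [227 187   7   7  42] [0.53975294 0.07201863 0.061     ]
red [234.         211.25641026] [231 208   7   7  39] [0.46776409 0.05719819 0.061     ]
green [255.71428571 207.35714286] [253 205   6   6  28] [ 0.48252174 -0.01546455  0.061     ]
0.07349857075999393 0.2030347107901403
0.07414622126449083 0.20037251006169687
[[ 0.61758979  0.13163463  0.02      ]
 [ 0.65063346 -0.03275549  0.02      ]
 [ 0.44349994 -0.06999261  0.02      ]
 [ 0.41585414  0.08756247  0.02      ]]
{'fx': 266.0145645150149, 'fy': 266.0145645150149, 'cx': 256.59027214370485, 'cy': 195.98882573589432, 'D': array([-0.02499199,  0.        ,  0.        ,  0.        ,  0.        ]), 'extrinsics': array([[ 0.39043106,  0.92063074, -0.0016212 , -0.62473776],
       [ 0.88658354, -0.37551631,  0.27010578, -0.03186594],
       [ 0.2480589 , -0.10689501, -0.96282929,  0.39029453],
       [ 0.        ,  0.        ,  0.        ,  1.        ]])}
```

Request:
{"name": "apply_moves", "arguments": {
  "deltas": [
    {"translation": [0.024, -0.042, 0], "turn": [0, 0, 0.1], "hand": 0.05},
    {"translation": [0.024, -0.042, 0], "turn": [0, 0, 0.1], "hand": 0.05},
    {"translation": [0.024, -0.042, 0], "turn": [0, 0, 0.1], "hand": 0.05},
    {"translation": [0.024, -0.042, 0], "turn": [0, 0, 0.1], "hand": 0.05},
    {"translation": [0.024, -0.042, 0], "turn": [0, 0, 0.1], "hand": 0.05}
  ]
}}

```text
time: 0.55
ee_pos: [0.3595, 0.3622, 0.2314]
eef_rot: [-0.064, 0.998, -0.003, -0.002]
ft_force: [1.5, 0.5, 0.1]
width: 0.0556
```

Request:
{"name": "apply_moves", "arguments": {
  "deltas": [
    {"translation": [0.024, -0.042, 0], "turn": [0, 0, 0.1], "hand": 0.05},
    {"translation": [0.024, -0.042, 0], "turn": [0, 0, 0], "hand": 0.05},
    {"translation": [0.024, -0.042, 0], "turn": [0, 0, 0], "hand": 0.05},
    {"translation": [0.024, -0.042, 0], "turn": [0, 0, 0], "hand": 0.05},
    {"translation": [0.024, -0.042, 0], "turn": [0, 0, 0], "hand": 0.05}
  ]
}}

```text
time: 1.05
ee_pos: [0.4805, 0.1435, 0.2301]
eef_rot: [-0.118, 0.993, -0.003, -0.003]
ft_force: [0.7, 1.7, 0.4]
width: 0.0503
```

Request:
{"name": "apply_moves", "arguments": {
  "deltas": [
    {"translation": [0.022, -0.03, -0.012], "turn": [0, 0, -0.02], "hand": 0.045},
    {"translation": [0.02, -0.026, -0.012], "turn": [0, 0, -0.015], "hand": 0.045},
    {"translation": [0.015, -0.014, -0.01], "turn": [0, 0, 0], "hand": 0.045},
    {"translation": [0, 0, 0], "turn": [0, 0, 0], "hand": 0.045}
  ]
}}

```text
time: 1.45
ee_pos: [0.5407, 0.0617, 0.1942]
eef_rot: [-0.095, 0.995, -0.005, -0.004]
ft_force: [-0.2, 0.3, -1.0]
width: 0.0451
```

Run:
```python
from h import *
s=readout.read_state();c=calibration('wrist');im=camera('wrist');np.save('w1.npy',im)
print(s['ee_pos'],s['eef_rot'],ray(c,[[256,192]])[0])
np.save('w1c.npy',c,allow_pickle=True)
save(cv2.resize(im,(800,600)),'w1.png')
```

```text
[0.54071555 0.06173789 0.19420905] [-0.09485534  0.99547375 -0.00469677 -0.00352539] [0.46867921 0.05009936 0.34239949]
```

View pics/w1.png

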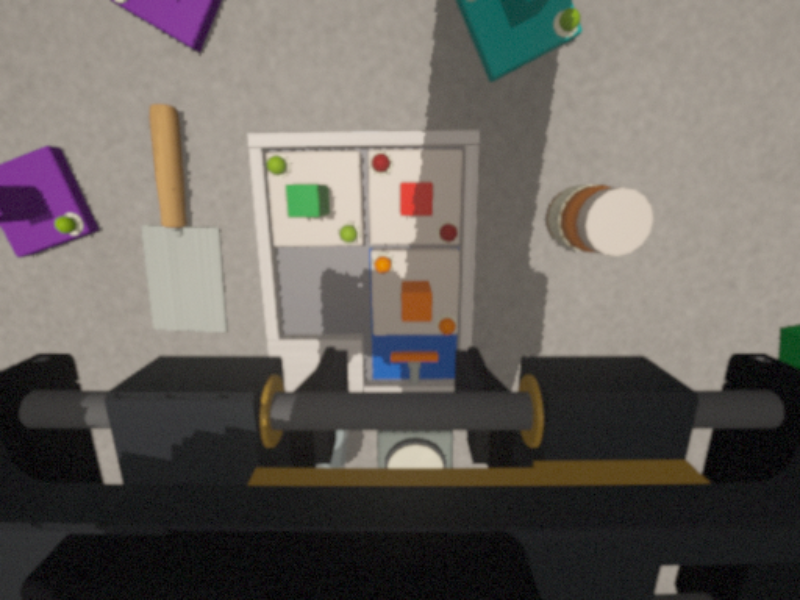

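Run:
```python
from h import *
im=np.load('w1.npy')[78:228,154:314]
save(cv2.resize(im,(800,750),interpolation=cv2.INTER_CUBIC)[:600],'w1c.png')
```

```text
(no output)
```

View pics/w1c.png

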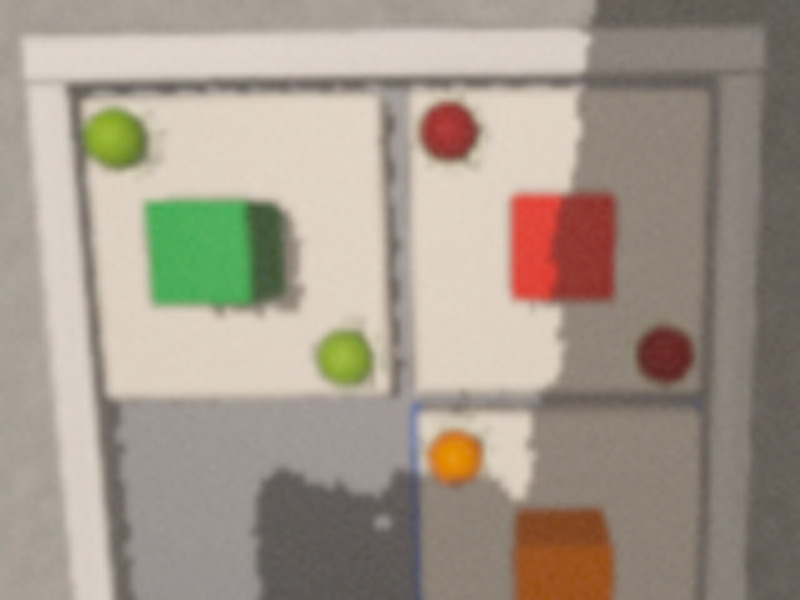

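Run:
```python
from h import *
c=np.load('w1c.npy',allow_pickle=True).item()
f=lambda L,z:atz(c,(np.array(L)+.5)/5-.5+[154,78],z)
S=[(1,1),(1,-1)]
def show(n,p): 
    a=p[1]-p[0];b=p[2]-p[3];d=p[0]-p[3];
    print(n,p[:,:2].mean(0).round(4),'yaws',[(np.arctan2(v[1],v[0])-o).round(3) for v,o in((a,np.pi/2),(b,np.pi/2),(-d,0))],np.linalg.norm(a).round(4),np.linalg.norm(d).round(4))
show('gp',f([(80,96),(382,94),(390,395),(107,398)],.02))
show('rp',f([(410,90),(712,88),(700,393),(414,393)],.02))
show('gt',f([(147,202),(245,202),(252,305),(153,305)],.061))
show('rt',f([(512,195),(613,195),(613,299),(514,299)],.061))
i=f([(70,88),(718,81)],.02);print(i,np.linalg.norm(i[1]-i[0]),np.arctan2(*(i[1]-i[0])[1::-1])-np.pi/2)
o=f([(415,405),(698,403)],.02);d=o[1]-o[0];m=o.mean(0);u=d/np.linalg.norm(d);print('op',np.linalg.norm(d),m+.035*np.array([u[1],-u[0],0]))
```

```text
gp [ 0.4855 -0.0158] yaws [np.float64(0.191), np.float64(0.2), np.float64(0.203)] 0.0696 0.0694
rp [0.4704 0.0579] yaws [np.float64(0.196), np.float64(0.191), np.float64(0.184)] 0.069 0.0692
gt [ 0.4858 -0.0155] yaws [np.float64(0.186), np.float64(0.188), np.float64(0.181)] 0.0201 0.0207
rt [0.4705 0.0579] yaws [np.float64(0.19), np.float64(0.191), np.float64(0.209)] 0.0205 0.0207
[[ 0.45695619 -0.05925672  0.02      ]
 [ 0.42784159  0.08640556  0.02      ]] 0.14854345813569517 0.19727764777103918
op 0.0684774219226282 [0.54137138 0.0715556  0.02      ]
```

Request:
{"name": "apply_moves", "arguments": {
  "deltas": [
    {"translation": [0.001, 0.01, -0.03], "turn": [0.01, -0.006, 0.007], "hand": 0.045},
    {"translation": [0, 0, -0.035], "turn": [0, 0, 0], "hand": 0.045},
    {"translation": [0, 0, -0.035], "turn": [0, 0, 0], "hand": 0.045},
    {"translation": [0, 0, -0.02], "turn": [0, 0, 0], "hand": 0.045},
    {"translation": [0, 0, 0], "turn": [0, 0, 0], "hand": 0.045}
  ]
}}

```text
time: 2.0
ee_pos: [0.5391, 0.0797, 0.0733]
eef_rot: [-0.102, 0.995, 0.002, 0.001]
ft_force: [0.1, 0.1, 0.6]
width: 0.045
```

Request:
{"name": "apply_moves", "arguments": {
  "deltas": [
    {"translation": [0.003, -0.008, 0], "turn": [0, 0, -0.005], "hand": 0.045},
    {"translation": [0, 0, -0.013], "turn": [0, 0, 0], "hand": 0.045},
    {"translation": [0, 0, -0.012], "turn": [0, 0, 0], "hand": 0.045},
    {"translation": [0, 0, 0], "turn": [0, 0, 0], "hand": 0.045}
  ]
}}

```text
time: 2.4
ee_pos: [0.5436, 0.0732, 0.0502]
eef_rot: [-0.101, 0.995, 0.003, 0.003]
ft_force: [1.0, -0.3, -1.1]
width: 0.0451
```

Request:
{"name": "apply_moves", "arguments": {
  "deltas": [
    {"translation": [0, -0.001, 0], "turn": [0, 0, 0], "hand": 0.015},
    {"translation": [0, 0, 0], "turn": [0, 0, 0], "hand": 0.015},
    {"translation": [0, 0, 0], "turn": [0, 0, 0], "hand": 0.015},
    {"translation": [0, 0, 0], "turn": [0, 0, 0], "hand": 0.015}
  ],
  "newtons": 20
}}

```text
time: 2.8
ee_pos: [0.5444, 0.0723, 0.0512]
eef_rot: [-0.101, 0.995, 0.003, 0.004]
ft_force: [-0.0, -0.2, 0.2]
width: 0.022
```

Request:
{"name": "apply_moves", "arguments": {
  "deltas": [
    {"translation": [0.003, -0.015, 0], "turn": [0, 0, 0], "hand": 0.015},
    {"translation": [0.003, -0.015, 0], "turn": [0, 0, 0], "hand": 0.015},
    {"translation": [0.003, -0.015, 0], "turn": [0, 0, 0], "hand": 0.015},
    {"translation": [0.003, -0.013, 0], "turn": [0, 0, 0], "hand": 0.015},
    {"translation": [0, 0, 0], "turn": [0, 0, 0], "hand": 0.015}
  ]
}}

```text
time: 3.3
ee_pos: [0.5565, 0.0132, 0.0516]
eef_rot: [-0.102, 0.995, 0.004, 0.004]
ft_force: [0.4, -0.0, -1.4]
width: 0.0217
```

Request:
{"name": "apply_moves", "arguments": {
  "deltas": [
    {"translation": [0.0015, -0.007, -0.0005], "turn": [0, 0, 0], "hand": 0.015},
    {"translation": [0.001, -0.006, 0], "turn": [0, 0, 0], "hand": 0.015},
    {"translation": [0, 0, 0], "turn": [0, 0, 0], "hand": 0.015},
    {"translation": [0, 0, 0], "turn": [0, 0, 0], "hand": 0.015}
  ]
}}

```text
time: 3.7
ee_pos: [0.5594, 0.001, 0.0513]
eef_rot: [-0.102, 0.995, 0.004, 0.005]
ft_force: [-0.4, -0.5, -0.3]
width: 0.0221
```

Request:
{"name": "apply_moves", "arguments": {
  "deltas": [
    {"translation": [0.0, -0.002, 0], "turn": [0, 0, 0], "hand": 0.015},
    {"translation": [0, 0, 0], "turn": [0, 0, 0], "hand": 0.015},
    {"translation": [0, 0, 0], "turn": [0, 0, 0], "hand": 0.045},
    {"translation": [0, 0, 0], "turn": [0, 0, 0], "hand": 0.045},
    {"translation": [0, 0, 0], "turn": [0, 0, 0], "hand": 0.045}
  ]
}}

```text
time: 4.2
ee_pos: [0.5594, 0.0002, 0.0514]
eef_rot: [-0.103, 0.995, 0.004, 0.005]
ft_force: [-0.3, -0.3, 0.4]
width: 0.0383
```

Request:
{"name": "apply_moves", "arguments": {
  "deltas": [
    {"translation": [0, 0, 0.035], "turn": [0, 0, 0], "hand": 0.045},
    {"translation": [-0.01, 0, 0.035], "turn": [0, 0, 0], "hand": 0.045},
    {"translation": [-0.02, 0.015, 0.035], "turn": [0, 0, 0], "hand": 0.045},
    {"translation": [-0.03, 0.02, 0.01], "turn": [0, 0, 0], "hand": 0.045},
    {"translation": [-0.02, 0.015, 0], "turn": [0, 0, 0], "hand": 0.045}
  ]
}}

```text
time: 4.7
ee_pos: [0.4777, 0.0492, 0.1698]
eef_rot: [-0.101, 0.995, 0.004, 0.004]
ft_force: [0.8, 1.3, -1.1]
width: 0.0449
```

Run:
```python
from h import *
s=readout.read_state();c=calibration('wrist');im=camera('wrist');np.save('w2.npy',im);np.save('w2c.npy',c,allow_pickle=True)
print(s['ee_pos'],s['eef_rot'])
save(cv2.resize(im,(800,600),interpolation=cv2.INTER_CUBIC),'w2.png')
```

```text
[0.47772417 0.04915741 0.16977923] [-0.10088337  0.99488194  0.00372104  0.00431546]
```

View pics/w2.png

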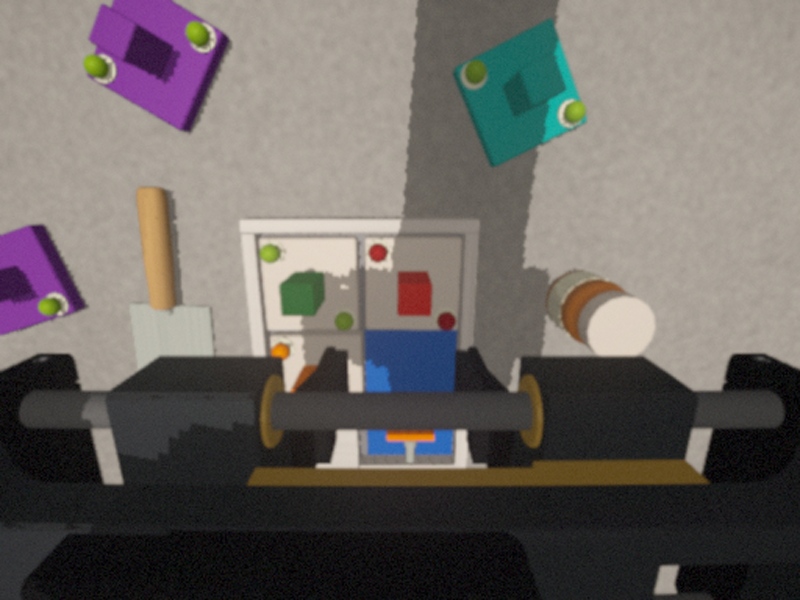

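Orange now stands in the out corner: its kumquat is at (281,352) and its post is behind the left finger. The bay is empty, and the pad's face is at about (410,431). I'll check the offset from matching fruit and estimate the pad position.

Run:
```python
from h import *
c=np.load('w2c.npy',allow_pickle=True).item()
O=np.array([.515,.0284]);R=np.array([[np.cos(.197),np.sin(.197)],[-np.sin(.197),np.cos(.197)]])
t=lambda p,z:((atz(c,np.array(p)*.64,z)[:,:2]-O)@R.T).round(4)
print('fruit',t([(270,253),(281,352),(377,253)],.027))
print('pad face',t([(410,431),(388,432),(434,432)],.018))
print('red post',t([(415,294)],.061), 'red plate corners',t([(364,236),(461,236),(456,331),(365,331)],.02))
```

```text
fruit [[-0.0624 -0.0625]
 [ 0.0122 -0.0605]
 [-0.0626  0.0124]]
pad face [[0.0855 0.0374]
 [0.0865 0.0193]
 [0.0865 0.0571]]
red post [[-0.0419  0.038 ]] red plate corners [[-0.0736  0.003 ]
 [-0.0739  0.0718]
 [-0.0024  0.0712]
 [-0.0022  0.0023]]
```

Request:
{"name": "apply_moves", "arguments": {
  "deltas": [
    {"translation": [-0.007, 0.009, -0.03], "turn": [0, 0, 0], "hand": 0.045},
    {"translation": [0, 0, -0.035], "turn": [0, 0, 0], "hand": 0.045},
    {"translation": [0, 0, -0.02], "turn": [0, 0, 0], "hand": 0.045},
    {"translation": [0, 0, 0], "turn": [0, 0, 0], "hand": 0.045}
  ]
}}

```text
time: 5.15
ee_pos: [0.4683, 0.0631, 0.0845]
eef_rot: [-0.104, 0.995, 0.006, 0.007]
ft_force: [-1.4, 0.3, 0.7]
width: 0.045
```

Request:
{"name": "apply_moves", "arguments": {
  "deltas": [
    {"translation": [0.002, -0.005, -0.01], "turn": [-0.013, 0.013, -0.01], "hand": 0.045},
    {"translation": [0, 0, -0.012], "turn": [0, 0, 0], "hand": 0.045},
    {"translation": [0, 0, -0.012], "turn": [0, 0, 0], "hand": 0.045},
    {"translation": [0, 0, 0], "turn": [0, 0, 0], "hand": 0.045}
  ]
}}

```text
time: 5.55
ee_pos: [0.4718, 0.0583, 0.0512]
eef_rot: [-0.099, 0.995, 0.0, 0.001]
ft_force: [-0.4, 0.8, -0.7]
width: 0.045
```

Request:
{"name": "apply_moves", "arguments": {
  "deltas": [
    {"translation": [-0.001, 0, -0.001], "turn": [0, 0, 0], "hand": 0.015},
    {"translation": [0, 0, 0], "turn": [0, 0, 0], "hand": 0.015},
    {"translation": [0, 0, 0], "turn": [0, 0, 0], "hand": 0.015},
    {"translation": [0, 0, 0], "turn": [0, 0, 0], "hand": 0.015}
  ],
  "newtons": 40
}}

```text
time: 5.95
ee_pos: [0.4715, 0.0585, 0.0515]
eef_rot: [-0.099, 0.995, 0.001, 0.002]
ft_force: [0.8, 0.7, -2.4]
width: 0.0214
```

Request:
{"name": "apply_moves", "arguments": {
  "deltas": [
    {"translation": [0.0137, 0.0027, 0], "turn": [0, 0, 0], "hand": 0.015},
    {"translation": [0.0137, 0.0027, 0], "turn": [0, 0, 0], "hand": 0.015},
    {"translation": [0.0137, 0.0027, 0], "turn": [0, 0, 0], "hand": 0.015},
    {"translation": [0.0137, 0.0027, 0], "turn": [0, 0, 0], "hand": 0.015},
    {"translation": [0, 0, 0], "turn": [0, 0, 0], "hand": 0.015}
  ]
}}

```text
time: 6.45
ee_pos: [0.5278, 0.07, 0.0522]
eef_rot: [-0.099, 0.995, 0.001, 0.002]
ft_force: [0.9, -0.9, -1.5]
width: 0.0215
```

Request:
{"name": "apply_moves", "arguments": {
  "deltas": [
    {"translation": [0.006, 0.001, -0.0005], "turn": [0, 0, 0], "hand": 0.015},
    {"translation": [0.006, 0.001, 0], "turn": [0, 0, 0], "hand": 0.015},
    {"translation": [0.006, 0.001, 0], "turn": [0, 0, 0], "hand": 0.015},
    {"translation": [0, 0, 0], "turn": [0, 0, 0], "hand": 0.015},
    {"translation": [0, 0, 0], "turn": [0, 0, 0], "hand": 0.015}
  ]
}}

```text
time: 6.95
ee_pos: [0.5456, 0.0728, 0.0515]
eef_rot: [-0.099, 0.995, 0.001, 0.001]
ft_force: [-0.0, 0.0, -1.2]
width: 0.0218
```

Request:
{"name": "apply_moves", "arguments": {
  "deltas": [
    {"translation": [0.002, 0.0004, 0], "turn": [0, 0, 0], "hand": 0.015},
    {"translation": [0.002, 0.0004, 0], "turn": [0, 0, 0], "hand": 0.015},
    {"translation": [0.002, 0.0004, 0], "turn": [0, 0, 0], "hand": 0.015},
    {"translation": [0.002, 0.0004, 0], "turn": [0, 0, 0], "hand": 0.015},
    {"translation": [0, 0, 0], "turn": [0, 0, 0], "hand": 0.015}
  ]
}}

```text
time: 7.45
ee_pos: [0.5538, 0.0744, 0.0515]
eef_rot: [-0.099, 0.995, 0.001, 0.001]
ft_force: [0.2, 0.8, -1.6]
width: 0.0216
```

Request:
{"name": "apply_moves", "arguments": {
  "deltas": [
    {"translation": [0.001, 0.0002, 0], "turn": [0, 0, 0], "hand": 0.015},
    {"translation": [0.001, 0.0002, 0], "turn": [0, 0, 0], "hand": 0.015},
    {"translation": [0.001, 0.0002, 0], "turn": [0, 0, 0], "hand": 0.015},
    {"translation": [0, 0, 0], "turn": [0, 0, 0], "hand": 0.015}
  ]
}}

```text
time: 7.85
ee_pos: [0.557, 0.0751, 0.0515]
eef_rot: [-0.099, 0.995, 0.001, 0.001]
ft_force: [-0.2, 0.3, -1.7]
width: 0.0216
```

Request:
{"name": "apply_moves", "arguments": {
  "deltas": [
    {"translation": [0.001, 0.0002, 0], "turn": [0, 0, 0], "hand": 0.015},
    {"translation": [0.001, 0.0002, 0], "turn": [0, 0, 0], "hand": 0.015},
    {"translation": [0, 0, 0], "turn": [0, 0, 0], "hand": 0.015}
  ]
}}

```text
time: 8.15
ee_pos: [0.5592, 0.0755, 0.0515]
eef_rot: [-0.099, 0.995, 0.001, 0.001]
ft_force: [0.8, -0.8, -1.4]
width: 0.0218
```

Request:
{"name": "apply_moves", "arguments": {
  "deltas": [
    {"translation": [0.001, 0.0002, 0], "turn": [0, 0, 0], "hand": 0.015},
    {"translation": [0.0005, 0.0001, 0], "turn": [0, 0, 0], "hand": 0.015},
    {"translation": [0, 0, 0], "turn": [0, 0, 0], "hand": 0.015}
  ]
}}

```text
time: 8.45
ee_pos: [0.5608, 0.0759, 0.0515]
eef_rot: [-0.099, 0.995, 0.001, 0.001]
ft_force: [-0.4, -0.0, -1.3]
width: 0.0213
```

Request:
{"name": "apply_moves", "arguments": {
  "deltas": [
    {"translation": [0.001, 0.0002, 0], "turn": [0, 0, 0], "hand": 0.015},
    {"translation": [0.0005, 0.0001, 0], "turn": [0, 0, 0], "hand": 0.015},
    {"translation": [0, 0, 0], "turn": [0, 0, 0], "hand": 0.015}
  ]
}}

```text
time: 8.75
ee_pos: [0.5622, 0.0761, 0.0515]
eef_rot: [-0.099, 0.995, 0.001, 0.001]
ft_force: [-0.4, -0.4, -1.7]
width: 0.0218
```

Request:
{"name": "apply_moves", "arguments": {
  "deltas": [
    {"translation": [0.001, 0.0002, 0], "turn": [0, 0, 0], "hand": 0.015},
    {"translation": [0.0005, 0.0001, 0], "turn": [0, 0, 0], "hand": 0.015},
    {"translation": [0, 0, 0], "turn": [0, 0, 0], "hand": 0.015}
  ]
}}

```text
time: 9.05
ee_pos: [0.563, 0.0763, 0.0516]
eef_rot: [-0.099, 0.995, 0.001, 0.0]
ft_force: [-2.2, -1.3, 1.2]
width: 0.0218
```

Contact: the arm moved less than commanded and the force rose to about -2.4 N. I'll press in small steps.

Request:
{"name": "apply_moves", "arguments": {
  "deltas": [
    {"translation": [0.001, 0.0002, 0], "turn": [0, 0, 0], "hand": 0.015},
    {"translation": [0, 0, 0], "turn": [0, 0, 0], "hand": 0.015}
  ]
}}

```text
time: 9.25
ee_pos: [0.5636, 0.0764, 0.0516]
eef_rot: [-0.099, 0.995, 0.001, -0.0]
ft_force: [-3.5, -0.9, 2.4]
width: 0.022
```

Request:
{"name": "apply_moves", "arguments": {
  "deltas": [
    {"translation": [0.001, 0.0002, 0], "turn": [0, 0, 0], "hand": 0.015},
    {"translation": [0, 0, 0], "turn": [0, 0, 0], "hand": 0.015}
  ]
}}

```text
time: 9.45
ee_pos: [0.564, 0.0764, 0.0517]
eef_rot: [-0.099, 0.995, 0.001, -0.001]
ft_force: [-3.8, -0.5, 4.1]
width: 0.0213
```

Request:
{"name": "apply_moves", "arguments": {
  "deltas": [
    {"translation": [0.0015, 0.0003, 0], "turn": [0, 0, 0], "hand": 0.015},
    {"translation": [0.0012, 0.0002, 0], "turn": [0, 0, 0], "hand": 0.015}
  ]
}}

```text
time: 9.65
ee_pos: [0.5651, 0.0767, 0.0517]
eef_rot: [-0.099, 0.995, 0.001, -0.003]
ft_force: [-8.6, -1.1, 9.5]
width: 0.0215
```

Request:
{"name": "apply_moves", "arguments": {
  "deltas": [
    {"translation": [0.0006, 0.0001, 0], "turn": [0, 0, 0], "hand": 0.015},
    {"translation": [0.0006, 0.0001, 0], "turn": [0, 0, 0], "hand": 0.015}
  ]
}}

```text
time: 9.85
ee_pos: [0.5651, 0.0766, 0.0518]
eef_rot: [-0.099, 0.995, 0.001, -0.005]
ft_force: [-6.7, -2.0, 6.2]
width: 0.0219
```

Request:
{"name": "apply_moves", "arguments": {
  "deltas": [
    {"translation": [0.001, 0.0002, 0], "turn": [0, -0.002, 0], "hand": 0.015},
    {"translation": [0.0008, 0.0002, 0], "turn": [0, -0.002, 0], "hand": 0.015}
  ]
}}

```text
time: 10.05
ee_pos: [0.5653, 0.0767, 0.0519]
eef_rot: [-0.099, 0.995, 0.001, -0.005]
ft_force: [-6.8, -2.0, 6.8]
width: 0.0217
```

Request:
{"name": "apply_moves", "arguments": {
  "deltas": [
    {"translation": [0.0012, 0.0002, 0], "turn": [0, -0.002, 0], "hand": 0.015},
    {"translation": [0.001, 0.0002, 0], "turn": [0, -0.002, 0], "hand": 0.015},
    {"translation": [0.001, 0.0002, 0], "turn": [0, -0.002, 0], "hand": 0.015}
  ]
}}

```text
time: 10.35
ee_pos: [0.5655, 0.0768, 0.0519]
eef_rot: [-0.098, 0.995, 0.001, -0.005]
ft_force: [-9.5, -1.6, 7.5]
width: 0.0215
```

Request:
{"name": "apply_moves", "arguments": {
  "deltas": [
    {"translation": [0.0007, 0.0001, 0], "turn": [0, -0.001, 0], "hand": 0.015},
    {"translation": [0.0007, 0.0001, 0], "turn": [0, -0.001, 0], "hand": 0.015},
    {"translation": [0.0008, 0.0001, 0], "turn": [0, -0.001, 0], "hand": 0.015},
    {"translation": [0.0008, 0.0002, 0], "turn": [0, -0.001, 0], "hand": 0.015}
  ]
}}

```text
time: 10.75
ee_pos: [0.5655, 0.0768, 0.052]
eef_rot: [-0.098, 0.995, 0.0, -0.007]
ft_force: [-8.8, -1.5, 6.9]
width: 0.0215
```

Request:
{"name": "apply_moves", "arguments": {
  "deltas": [
    {"translation": [0.0008, 0.0002, 0], "turn": [0, -0.001, 0], "hand": 0.015},
    {"translation": [0.0008, 0.0002, 0], "turn": [0, -0.001, 0], "hand": 0.015},
    {"translation": [0.0008, 0.0002, 0], "turn": [0, -0.001, 0], "hand": 0.015}
  ]
}}

```text
time: 11.05
ee_pos: [0.5656, 0.0768, 0.0521]
eef_rot: [-0.098, 0.995, 0.0, -0.008]
ft_force: [-7.9, -0.9, 6.9]
width: 0.0217
```

Request:
{"name": "apply_moves", "arguments": {
  "deltas": [
    {"translation": [0.001, 0.0002, 0], "turn": [0, -0.001, 0], "hand": 0.015},
    {"translation": [0.0009, 0.0002, 0], "turn": [0, -0.001, 0], "hand": 0.015},
    {"translation": [0.0009, 0.0002, 0], "turn": [0, -0.001, 0], "hand": 0.015},
    {"translation": [0.0009, 0.0002, 0], "turn": [0, -0.001, 0], "hand": 0.015}
  ]
}}

```text
time: 11.45
ee_pos: [0.5658, 0.0768, 0.0522]
eef_rot: [-0.098, 0.995, -0.0, -0.01]
ft_force: [-8.7, -1.4, 8.2]
width: 0.0214
```

Request:
{"name": "apply_moves", "arguments": {
  "deltas": [
    {"translation": [-0.002, -0.0004, 0], "turn": [0, 0, 0], "hand": 0.015},
    {"translation": [-0.002, -0.0004, 0], "turn": [0, -0.01, 0], "hand": 0.015},
    {"translation": [-0.002, -0.0004, 0], "turn": [0, 0, 0], "hand": 0.015},
    {"translation": [0, 0, 0], "turn": [0, 0, 0], "hand": 0.015}
  ]
}}

```text
time: 11.85
ee_pos: [0.5602, 0.0757, 0.052]
eef_rot: [-0.098, 0.995, -0.001, -0.004]
ft_force: [-0.1, -0.9, -1.9]
width: 0.0218
```

Request:
{"name": "apply_moves", "arguments": {
  "deltas": [
    {"translation": [0, 0, 0], "turn": [0, 0, 0], "hand": 0.045},
    {"translation": [0, 0, 0], "turn": [0, 0, 0], "hand": 0.045},
    {"translation": [0, 0, 0], "turn": [0, 0, 0], "hand": 0.045},
    {"translation": [0, 0, 0.03], "turn": [0, -0.007, 0], "hand": 0.045},
    {"translation": [0, 0, 0.035], "turn": [0, 0, 0], "hand": 0.045}
  ],
  "newtons": 20
}}

```text
time: 12.35
ee_pos: [0.5585, 0.0755, 0.1147]
eef_rot: [-0.098, 0.995, -0.002, -0.003]
ft_force: [0.7, 0.7, 0.1]
width: 0.0442
```

Request:
{"name": "apply_moves", "arguments": {
  "deltas": [
    {"translation": [-0.01, -0.01, 0.025], "turn": [0, 0, 0], "hand": 0.045},
    {"translation": [-0.025, -0.03, 0], "turn": [0, 0, 0], "hand": 0.045},
    {"translation": [-0.025, -0.03, 0], "turn": [0, 0, 0], "hand": 0.045},
    {"translation": [-0.012, -0.018, 0], "turn": [0, 0, 0], "hand": 0.045},
    {"translation": [0, 0, 0], "turn": [0, 0, 0], "hand": 0.045}
  ]
}}

```text
time: 12.85
ee_pos: [0.4878, -0.0139, 0.1467]
eef_rot: [-0.099, 0.995, -0.001, 0.003]
ft_force: [0.7, 1.0, -0.2]
width: 0.0451
```

Run:
```python
from h import *
s=readout.read_state();c=calibration('wrist');im=camera('wrist');np.save('w3.npy',im);np.save('w3c.npy',c,allow_pickle=True)
print(s['ee_pos'],s['eef_rot'])
save(cv2.resize(im,(800,600),interpolation=cv2.INTER_CUBIC),'w3.png')
```

```text
[ 0.48775978 -0.01394586  0.14672737] [-9.89674856e-02  9.95086217e-01 -7.58271663e-04  2.87780322e-03]
```

View pics/w3.png

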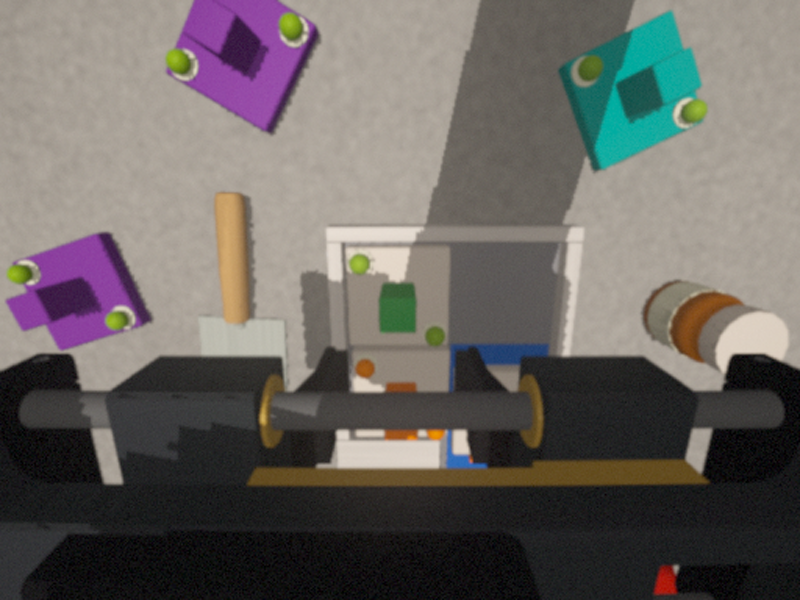

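The waiting place is empty, with dark floor at (500,290). Green stands at (398,308) as before, and orange is in the out corner. I'll descend on green.

Request:
{"name": "apply_moves", "arguments": {
  "deltas": [
    {"translation": [-0.002, -0.001, -0.035], "turn": [0, 0.006, 0], "hand": 0.045},
    {"translation": [0, 0, -0.03], "turn": [0, 0, 0], "hand": 0.045},
    {"translation": [0, 0, -0.01], "turn": [0, 0, 0], "hand": 0.045},
    {"translation": [0, 0, 0], "turn": [0, 0, 0], "hand": 0.045}
  ]
}}

```text
time: 13.3
ee_pos: [0.49, -0.0099, 0.0713]
eef_rot: [-0.101, 0.995, 0.0, 0.003]
ft_force: [-0.9, -0.1, 0.6]
width: 0.0451
```

Request:
{"name": "apply_moves", "arguments": {
  "deltas": [
    {"translation": [-0.004, -0.005, -0.003], "turn": [0, 0.005, -0.004], "hand": 0.045},
    {"translation": [0, 0, -0.01], "turn": [0, 0, 0], "hand": 0.045},
    {"translation": [0, 0, -0.008], "turn": [0, 0, 0], "hand": 0.045},
    {"translation": [0, 0, 0], "turn": [0, 0, 0], "hand": 0.045}
  ]
}}

```text
time: 13.7
ee_pos: [0.4881, -0.0143, 0.0514]
eef_rot: [-0.1, 0.995, 0.001, 0.002]
ft_force: [0.7, 0.4, 0.1]
width: 0.0448
```

Request:
{"name": "apply_moves", "arguments": {
  "deltas": [
    {"translation": [-0.0025, -0.001, 0], "turn": [0, 0, 0], "hand": 0.045},
    {"translation": [0, 0, 0], "turn": [0, 0, 0], "hand": 0.015},
    {"translation": [0, 0, 0], "turn": [0, 0, 0], "hand": 0.015},
    {"translation": [0, 0, 0], "turn": [0, 0, 0], "hand": 0.015},
    {"translation": [0, 0, 0], "turn": [0, 0, 0], "hand": 0.015}
  ]
}}

```text
time: 14.2
ee_pos: [0.4861, -0.0153, 0.0525]
eef_rot: [-0.1, 0.995, 0.001, 0.003]
ft_force: [0.3, 0.2, -1.5]
width: 0.022
```

Request:
{"name": "apply_moves", "arguments": {
  "deltas": [
    {"translation": [-0.003, 0.015, 0], "turn": [0, 0, 0], "hand": 0.015},
    {"translation": [-0.003, 0.015, 0], "turn": [0, 0, 0], "hand": 0.015},
    {"translation": [-0.003, 0.015, 0], "turn": [0, 0, 0], "hand": 0.015},
    {"translation": [-0.003, 0.013, 0], "turn": [0, 0, 0], "hand": 0.015},
    {"translation": [0, 0, 0], "turn": [0, 0, 0], "hand": 0.015}
  ]
}}

```text
time: 14.7
ee_pos: [0.4734, 0.0439, 0.0524]
eef_rot: [-0.099, 0.995, 0.001, 0.003]
ft_force: [-0.1, -0.0, -1.1]
width: 0.0218
```

Request:
{"name": "apply_moves", "arguments": {
  "deltas": [
    {"translation": [-0.0015, 0.008, 0], "turn": [0, 0, 0], "hand": 0.015},
    {"translation": [-0.0015, 0.006, 0], "turn": [0, 0, 0], "hand": 0.015},
    {"translation": [0, 0, 0], "turn": [0, 0, 0], "hand": 0.015},
    {"translation": [0, 0, 0], "turn": [0, 0, 0], "hand": 0.015}
  ]
}}

```text
time: 15.1
ee_pos: [0.4705, 0.0574, 0.0524]
eef_rot: [-0.098, 0.995, 0.0, 0.003]
ft_force: [0.5, 0.2, -1.0]
width: 0.0216
```

Green is on target. I'll release it and rise, staying nearer the robot for a final look.

Request:
{"name": "apply_moves", "arguments": {
  "deltas": [
    {"translation": [0, 0, 0], "turn": [0, 0, 0], "hand": 0.045},
    {"translation": [0, 0, 0], "turn": [0, 0, 0], "hand": 0.045},
    {"translation": [0, 0, 0], "turn": [0, 0, 0], "hand": 0.045},
    {"translation": [0, 0, 0.03], "turn": [0, 0, 0], "hand": 0.045},
    {"translation": [0, 0, 0.04], "turn": [0, 0, 0], "hand": 0.045}
  ]
}}

```text
time: 15.6
ee_pos: [0.4675, 0.0553, 0.1198]
eef_rot: [-0.097, 0.995, -0.001, -0.002]
ft_force: [0.4, 0.3, -0.8]
width: 0.0443
```

Request:
{"name": "apply_moves", "arguments": {
  "deltas": [
    {"translation": [0.02, 0, 0.04], "turn": [0, 0, 0], "hand": 0.045},
    {"translation": [0.03, 0, 0.04], "turn": [0, 0, 0], "hand": 0.045},
    {"translation": [0.04, 0, 0.03], "turn": [0, 0, 0], "hand": 0.045},
    {"translation": [0.04, 0, 0.02], "turn": [0, 0, 0], "hand": 0.045},
    {"translation": [0.01, 0, 0], "turn": [0, 0, 0], "hand": 0.045}
  ]
}}

```text
time: 16.1
ee_pos: [0.611, 0.0546, 0.2611]
eef_rot: [-0.098, 0.995, 0.0, 0.002]
ft_force: [-1.5, -1.1, -1.2]
width: 0.0451
```

Run:
```python
from h import *
s=readout.read_state();c=calibration('wrist');im=camera('wrist')
np.save('w4.npy',im);np.save('w4c.npy',c,allow_pickle=True)
print(s['ee_pos'],s['time'])
save(cv2.resize(im,(800,600),interpolation=cv2.INTER_CUBIC),'w4.png')
```

```text
[0.61101144 0.05457842 0.2610733 ] 16.1
```

View pics/w4.png

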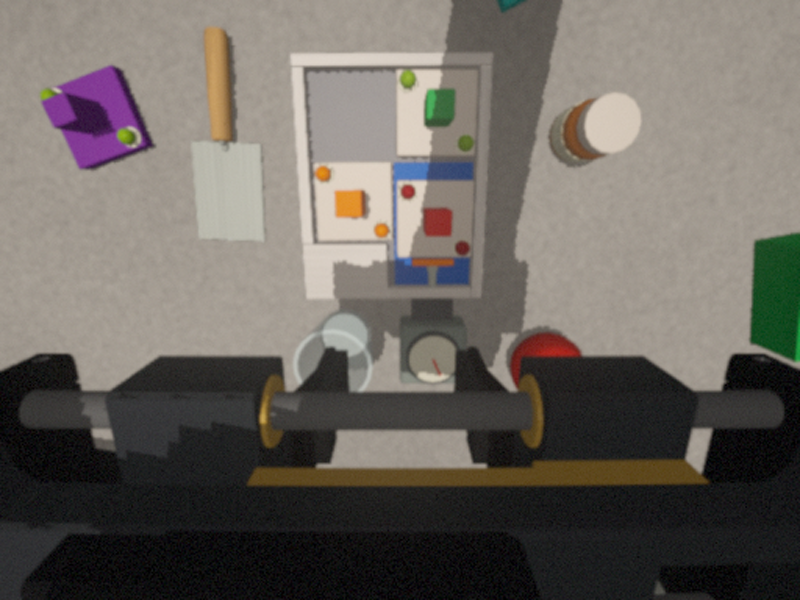

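Everything looks placed: green at (439,107), orange at (349,204), and red at (437,222) before the pad. I'll put numbers on it.

Run:
```python
from h import *
c=np.load('w4c.npy',allow_pickle=True).item()
O=np.array([.515,.0284]);a=.197;R=np.array([[np.cos(a),np.sin(a)],[-np.sin(a),np.cos(a)]])
t=lambda p,z:((atz(c,np.array(p)*.64,z)[:,:2]-O)@R.T)
print('rim near inner',t([(307,70),(479,70)],.02).round(4))
for n,p in dict(green=[(408,79),(466,143)],orange=[(322,174),(381,230)],red=[(408,192),(462,248)]).items(): print(n,t(p,.027).mean(0).round(4))
```

```text
rim near inner [[-0.072  -0.0714]
 [-0.0717  0.0736]]
green [-0.038   0.0387]
orange [ 0.0368 -0.0361]
red [0.0528 0.0388]
```

```bash
python3 -c "
from h import *
print(order.close_job())"
```

```text
the job is handed in; nothing more can be done
None
```

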